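# Bolt the pearl drill's guard shut past its spring catch

## Robot

A 6-joint arm with a two-finger parallel gripper is mounted at the origin on the work surface. World frame = base frame: x ahead of the robot, y to its left, z up, the work surface at z = 0. Lengths are in m, angles in degrees, forces in N, time in s.
With the tool pointing down it reaches from about 0.325 to 0.925 m from the base axis. Payload 3.1 kg.
Tool frame: the origin (TCP) lies midway between the tips of the shut fingers; the grasp point (between the pads) lies behind it (ctrl.hold_point_z is the z of the grasp point in the tool frame, in m); z points along the fingers, y is the line along which they close (so a half turn about z gives the same grasp; the last joint's range is limited). The gripper opens to 85 mm and grips with 20 to 120 N. Pads are 22 mm wide; open, the fingers measure 114 mm over their backs; the gripper's body (76 mm by 85 mm) begins 54 mm behind the grasp point. The pads swing forward as they close: fully open they stand 13 mm farther back than shut.
Start: joints at [63.186, 12.427, 92.441, -0, 75.132, -6.429], TCP at [0.218, 0.586, 0.231] pointing down, gripper open.
Joint ranges: [-157.48, 157.48], [-44.54, 120.13], [17.64, 146.25], [-64.5, 244.5], [7.68, 150.69], [-147.95, 147.95]. Speed limits (degrees/s): [159.86, 159.86, 180, 180, 180, 180].

## Interface

Orientations are given as a 3x3 rotation matrix whose columns are the frame's x, y, z axes.
In Python, from plant import ctrl gives the robot as it stands.
- The arm moves only by the tool drive_tool, never from a script. Its argument "series" is a list of rows, each a list of 4 numbers: the shift along the tool's x, y, z in mm, then the turn about the tool's z in degrees. In form: [[tx, ty, tz, turn], ...]. A call has 1 to 5 rows; each row shifts and turns the commanded pose from where the row before left it, along the tool's axes as they then stand; what a row does not reach is not made up. A row lasts 1/8 s, in which the tool goes at most 62.5 mm and 10.7 degrees, less where a joint would pass 70% of its speed; a pose out of reach is approached as far as the arm can. A call with a gripper value outside its range is refused whole. "hand" is the opening, from -1 (shut) to 1 (fully open), set as the call begins (left out, the last holds). The fingers move at their own pace and stop on an object; "newtons" is the grip in N (left out, the last holds). Time passes only in rows, so rows that do not move let the fingers close. It gives the time, the measured TCP pose, the force, the opening and the grip force at its end, in the units of the state.
- ctrl.state(): the state, without advancing time (a new reading comes with each control period).
- ctrl.read_camera(name): name is "side" or "top"; returns the picture (384x512x3 uint8, red, green, blue); there is no depth.
- ctrl.camera_params(name): a dict with "mtx" (3x3 intrinsics, pixels), "R" (3x3) and "t" (3): a world point X has camera coordinates R X + t. Camera axes: x right, y down, z forward; pixel columns grow to the right and rows downward; lengths in m; the calibration is good to about 2 mm. A picture is of the moment at which its call begins. camera_params takes no time and is no camera call.
- ctrl.sign_off(): hands the job in; it is judged then, once.
The state is a dict: "t": time; "joint_pos": joint angles; "qvel": joint speeds; "effort": joint torques, N m; "tool_pos": TCP position; "orientation": TCP orientation; "ft_force": force on the tool from outside, world axes, zero at the start; "ft_torque": the same for the moment, N m; "grip_width": opening from 0.0 (shut) to 1.0 (fully open); "finger_force": force on a finger pad.
Only numpy, scipy, OpenCV 4.12 (cv2) and the standard library are available. Lean on these libraries where they do the work, as an engineer would, in place of code of your own. Each camera call takes 0.05 s, during which the arm holds its last target. There are 200 camera calls.

## Task

Bolt the closed guard of the pearl drill: with one fingertip press the long yellow spring catch bar down, and keep it held down while the other fingertip pushes the red tab, sliding the bolt fully home into its keeper; then let go so that the catch springs back up and locks the bolt. Press and push gently with the fingertips only, gripping and lifting nothing, and leave the other things on the bench where they are.

Things in the scene. Friction and masses are not known exactly. Their poses are not given: they have to be found in the camera images.
- drill: green pearl drill fixed to the table, bed 220 (x) x 300 (y) x 22 mm. Origin: centre of its underside; x points to its back (motors and clear guard, up to 111 mm high, at x > 26 mm), y is the way the bolt slides home, z up. The front of the bed carries the catch bar (centre line x = -85 mm) and, parallel to it, the bolt (centre line x = -35 mm), 50 mm apart
- catch_top (a point): centre of the top of the yellow spring catch bar, 26 mm wide (drill x), 90 mm long (drill y), 80 mm above the table when up; the point moves with the bar. It may be pressed anywhere: it goes straight down without tilting, and a fingertip may slide along it. At the start it reaches from 60 mm before (drill -y of) the red tab to 30 mm beyond
- catch (a joint): how far the catch bar is pressed down, m: 0 up, 0.012 at its stop; spring 3 N at 0, 6.6 N at the stop. Its nose sits between the bolt's teeth (one every 10 mm), so the bolt slides only while the bar is down more than 0.004 (0.006 to 0.010 is comfortable); let up part-way, it blocks the bolt again
- tab_top (a point): centre of the top of the red tab standing on the bolt, 22 mm wide (drill x), 12 mm thick (drill y), top 100 mm above the table; moves with the bolt. Push its flat -y face towards drill +y. Behind it the steel rod is 57 mm high and its brackets 62 mm, so a fingertip 64 to 85 mm above the table is clear of them and meets the tab
- bolt (a joint): how far the bolt has slid towards drill +y, m: 0 to 0.0015 at the start, 0.030 home against its stop in the keeper. It resists with about 2.5 N of friction and stays where it is left; the catch can spring up only with the bolt within about 1.5 mm of home
- bit_jar: small amber glass jar with a metal cap, 32 mm across, 45 mm tall, standing on the drill's bed near the keeper; origin under its centre
- collet: brass collet, 22 mm across, 30 mm tall, standing on the drill's bed near the keeper; origin under its centre
- hex_driver: screwdriver, 150 mm long, lying on the table in front of (robot side of) the drill; origin under its middle
- pan: round metal sieve pan with pearls in it, 184 mm across, 55 mm tall, to the robot's right; origin under its centre
- bit_tray: pale open tray with dividers, 120 x 90 x 30 mm, to the robot's left; origin under its centre
- puffer: grey rubber air puffer, 60 mm across, 100 mm tall, left of the drill; origin under its centre
- tub: white tub with a green cap, 70 mm across, 75 mm tall, left of the drill; origin under its centre
- pen_cup: yellow cup with pens, 68 mm across, 140 mm tall with the pens, left of the drill; origin under its centre

How it is judged:
By the outcome, as a careful person would: the job done as asked, in the order asked, and still so for the second after the job is handed in, with the robot touching nothing.
It also fails if it takes over 35 s, if anything falls off the work surface, if the arm or the gripper's body presses on something with over 40 N, if the wrist force passes 120 N, or if a joint passes its speed limit or range.

## Working session

There is one attempt and no reset: what is moved stays moved. The work goes in short steps, Python scripts to look and compute and a tool call to move; the robot and the scene stay as the last step left them, time stands still between calls to the robot, and variables do not carry over. Pictures are saved under pics/ and viewed, at most 10 in all, crops included, and the job is handed in when it is done.

Besides the shell and the picture viewer there is one more tool, called after "Request:" by a JSON object that holds its "fn" and its "kwargs". drive_tool: Moves the arm, as the interface text tells. Its arguments: {"type":"object","properties":{"series":{"type":"array"},"hand":{"type":"number"},"newtons":{"type":"number"}},"required":["series"]}

```bash
mkdir -p pics
python3 - <<'E'
from plant import ctrl
import cv2,numpy as np
s=ctrl.state();print(s['t'],s['tool_pos'],np.round(s['orientation'],3),s['grip_width'],ctrl.hold_point_z)
for n in('side','top'):
    cv2.imwrite(f'pics/{n}0.png',cv2.resize(ctrl.read_camera(n)[:,:,::-1],(768,576),interpolation=cv2.INTER_CUBIC))
    p=ctrl.camera_params(n);print(n,np.round(p['mtx'],1).tolist(),np.round(-p['R'].T@p['t'],3),np.round(p['R'],2).tolist())
E
```

```text
0.0 [0.21734185 0.58513633 0.22995813] [[-0.937  0.348 -0.001]
 [ 0.348  0.937 -0.002]
 [ 0.    -0.002 -1.   ]] 1.0012367196190612 -0.0187
side [[427.2, 0.0, 253.2], [0.0, 427.2, 191.6], [0.0, 0.0, 1.0]] [-0.094 -0.727  0.95 ] [[0.77, -0.63, 0.01], [-0.42, -0.53, -0.74], [0.47, 0.57, -0.67]]
top [[347.1, 0.0, 257.7], [0.0, 347.1, 188.5], [0.0, 0.0, 1.0]] [ 0.46  -0.008  1.155] [[-0.03, -1.0, -0.02], [-1.0, 0.03, -0.06], [0.06, 0.02, -1.0]]
```

View pics/top0.png

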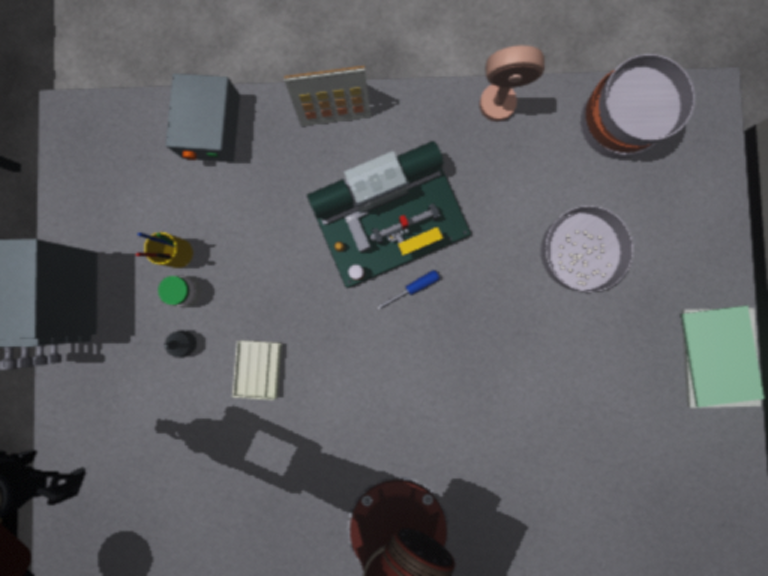

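View pics/side0.png

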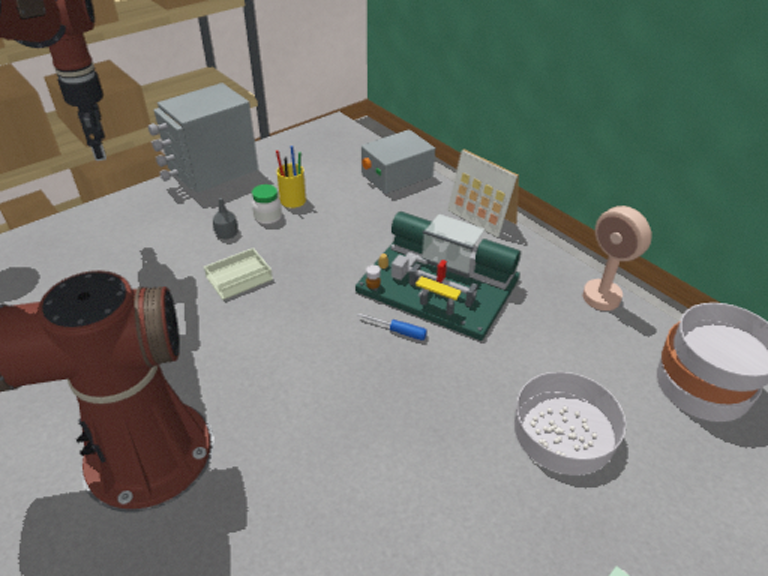

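The top view shows the drill at about (390,215), with the yellow bar at (420,241), the red tab at (404,221), and the keeper and jar to its left, so drill +y points image-left. The side view shows the same, with the tab at (442,270) and the bar at (438,288). Next I'll measure them by colour.

```bash
cat > h.py <<'E'
from plant import ctrl
import cv2,numpy as np
def ray(n,px,z):
    p=ctrl.camera_params(n);R,t=np.array(p['R']),np.array(p['t'])
    d=R.T@np.linalg.solve(p['mtx'],[px[0],px[1],1]);c=-R.T@t
    return c+d*(z-c[2])/d[2]
def proj(n,X):
    p=ctrl.camera_params(n);q=np.array(p['mtx'])@(np.array(p['R'])@X+p['t']);return q[:2]/q[2]
def blob(n,im,col):
    h=cv2.cvtColor(im,cv2.COLOR_RGB2HSV).astype(int);H,S,V=h[...,0],h[...,1],h[...,2]
    m=(S>140)&(V>90)&(((H>22)&(H<34)) if col=='y' else ((H<7)|(H>173)))
    w=np.zeros_like(m)
    (r0,r1,c0,c1)=(120,185,200,312) if n=='top' else (150,215,255,330)
    w[r0:r1,c0:c1]=1
    return (m&w)
E
python3 - <<'E'
from h import *
for n in('top','side'):
    im=ctrl.read_camera(n)
    for c,z in(('y',.08),('r',.1)):
        m=blob(n,im,c);ys,xs=np.nonzero(m);pts=np.c_[xs,ys].astype(np.float32)
        print(n,c,len(xs),xs.min(),xs.max(),ys.min(),ys.max(),pts.mean(0))
        r=cv2.minAreaRect(pts);print(r, [np.round(ray(n,q,z)[:2],4).tolist() for q in cv2.boxPoints(r)],np.round(ray(n,pts.mean(0),z),4))
im=[cv2.resize(ctrl.read_camera(n)[a:b,c:d,::-1],None,fx=f,fy=f,interpolation=cv2.INTER_CUBIC) for n,a,b,c,d,f in(('top',90,200,200,320,5),('side',135,230,230,355,5))]
for i,k in enumerate(im): cv2.imwrite(f'pics/c{i}.png',k)
E
```

```text
top y 264 266 294 152 169 [279.9091  160.31439]
((279.89654541015625, 160.2586212158203), (9.06014347076416, 29.281335830688477), 66.80140686035156) [[0.6093, -0.015], [0.643, -0.0999], [0.6166, -0.1101], [0.5829, -0.0254]] [ 0.6127 -0.0627  0.08  ]
top r 28 266 271 144 150 [268.67856 146.85715]
((268.60003662109375, 146.70001220703125), (6.260990142822266, 4.0249223709106445), 63.43495178222656) [[0.6591, -0.0187], [0.6643, -0.0298], [0.6467, -0.0379], [0.6415, -0.0267]] [ 0.6524 -0.0285  0.1   ]
side y 212 277 306 184 199 [291.71225 191.61792]
((291.5, 191.5), (29.611412048339844, 7.373592853546143), 20.556047439575195) [[0.5765, -0.0309], [0.6039, -0.0121], [0.6375, -0.0999], [0.6102, -0.1167]] [ 0.6073 -0.0663  0.08  ]
side r 65 291 297 173 187 [293.96924 180.21538]
((293.99505615234375, 180.0495147705078), (4.776178359985352, 14.229032516479492), 5.710592269897461) [[0.6037, -0.0646], [0.6523, -0.0189], [0.6623, -0.0298], [0.6133, -0.0751]] [ 0.6318 -0.0481  0.1   ]
```

View pics/c0.png

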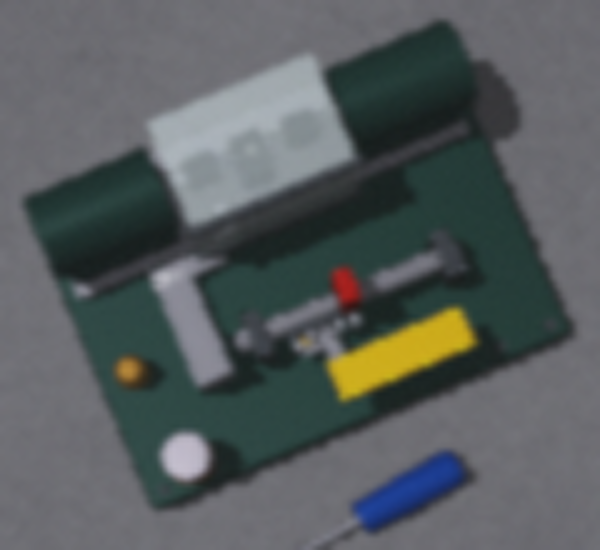

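View pics/c1.png

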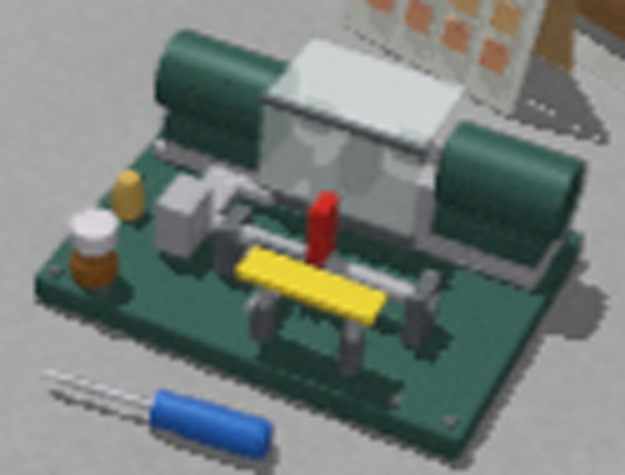

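The crops show the bar, tab and bed clearly. The bed's front corners are at about (155,508) and (572,330) in the 5x top crop. The bar centre plus the known offset predicts the tab at (0.654,-0.030), against (0.652,-0.029) measured, so the two agree. I'll check yaw against the bed edge and compute the target.

```bash
cat >> h.py <<'E'
def off(yaw,bar,fin):  # tool offset in tool axes to reach point (drill x rel mid between bar/tab, y rel tab)
    a=np.radians(yaw);X=np.array([np.cos(a),np.sin(a)]);Y=np.array([-np.sin(a),np.cos(a)])
    T=np.array(bar)+25*.001*X+(15+fin)*.001*Y
    s=ctrl.state();p=s['tool_pos'];R=s['orientation']
    d=np.array([T[0]-p[0],T[1]-p[1],0]);print('target',T.round(4),'tcp',np.round(p,4),'drill-frame err(mm)',(1e3*np.array([d[:2]@X,d[:2]@Y])).round(1),'tool-frame',(1e3*np.array(R).T@d).round(1),
     'yaw of tool y',np.degrees(np.arctan2(R[1][1],R[0][1])).round(2),'F',np.round(s['ft_force'],2),'t',s['t'],'w',s['grip_width'])
E
python3 - <<'E'
from h import *
a=ray('top',(231,191.5),.022);b=ray('top',(314,156),.022);d=a-b
print(np.linalg.norm(d),np.degrees(np.arctan2(-d[0],d[1])),(a+b)/2)
im=ctrl.read_camera('top');m=blob('top',im,'y').astype(np.uint8)
# model fit: bar corners projected, by IoU
from scipy.optimize import minimize
g=im[...,0].astype(float)-im[...,2]; k=8
g8=cv2.resize(g,None,fx=k,fy=k,interpolation=cv2.INTER_CUBIC)
def cost(v):
    x,y,t=v;c,s=np.cos(np.radians(t)),np.sin(np.radians(t))
    P=[proj('top',np.array([x+c*u-s*w,y+s*u+c*w,.08])) for u,w in((-.013,-.045),(.013,-.045),(.013,.045),(-.013,.045))]
    M=np.zeros(g8.shape,np.float32);cv2.fillPoly(M,[np.round((np.array(P)+.5)*k-.5).astype(int)],1)
    sel=g8[150*k-200:172*k+100,258*k:302*k];Ms=M[150*k-200:172*k+100,258*k:302*k]
    return np.mean((sel-Ms*g[m>0].mean())**2)
r=min((minimize(cost,[.6127+dx,-.0627,y0],method='Nelder-Mead',options=dict(initial_simplex=[[.61+dx,-.0627,y0],[.617+dx,-.0627,y0],[.61+dx,-.057,y0],[.61+dx,-.0627,y0+3]])) for dx in(0,-.003) for y0 in(20,22)),key=lambda r:r.fun)
print(r.x,r.fun);off(r.x[2],r.x[:2],-26)
E
```

```text
0.29583400109904195 21.638459514141157 [ 0.57745809 -0.04018848  0.022     ]
[ 0.61284634 -0.0622404  21.67789864] 506.333938937501
target [ 0.6401 -0.0632] tcp [0.2176 0.5857 0.231 ] drill-frame err(mm) [ 152.9 -759.1] tool-frame [-6.221e+02 -4.611e+02  2.000e-01] yaw of tool y 69.61 F [ 0.08 -0.08 -0.01] t 0.35 w 1.0020500632913103
```

Request:
{"fn": "drive_tool", "kwargs": {"series": [[0,0,0,9.6],[0,0,0,9.6],[0,0,0,9.6],[0,0,0,9.6],[0,0,0,9.5]], "hand": -0.16, "newtons": 20}}

```text
t: 0.98
tool_pos: [0.2177, 0.5859, 0.2313]
orientation: [[-0.365, 0.931, 0.0], [0.931, 0.365, -0.0], [-0.0, -0.0, -1.0]]
ft_force: [-0.3, -0.0, 0.5]
grip_width: 0.419
finger_force: 0.0
```

Request:
{"fn": "drive_tool", "kwargs": {"series": [[-50,10,0,0],[-50,10,0,0],[-50,10,0,0],[-50,10,0,0],[-50,10,0,0]]}}

```text
t: 1.6
tool_pos: [0.3574, 0.3708, 0.2315]
orientation: [[-0.37, 0.929, 0.001], [0.929, 0.37, 0.0], [0.0, 0.001, -1.0]]
ft_force: [0.6, 0.3, -0.6]
grip_width: 0.42
finger_force: 0.0
```

Request:
{"fn": "drive_tool", "kwargs": {"series": [[-50,10,0,0],[-50,10,0,0],[-50,10,0,0],[-50,10,0,0],[-50,10,0,0]]}}

```text
t: 2.22
tool_pos: [0.4964, 0.1569, 0.2316]
orientation: [[-0.37, 0.929, 0.001], [0.929, 0.37, 0.0], [-0.0, 0.001, -1.0]]
ft_force: [0.5, 0.9, 0.1]
grip_width: 0.423
finger_force: 0.0
```

Request:
{"fn": "drive_tool", "kwargs": {"series": [[-50,10,0,0],[-50,10,0,0],[-50,10,0,0],[-50,10,0,0],[-50,10,0,0]]}}

```text
t: 2.85
tool_pos: [0.6354, -0.0569, 0.2314]
orientation: [[-0.37, 0.929, 0.0], [0.929, 0.37, 0.0], [0.0, 0.0, -1.0]]
ft_force: [0.3, 0.6, 0.0]
grip_width: 0.422
finger_force: 0.0
```

Run:
```python
from h import *
off(21.68,(.6128,-.0622),-26)
```

```text
target [ 0.6401 -0.0632] tcp [ 0.6354 -0.0569  0.2314] drill-frame err(mm) [ 2.1 -7.6] tool-frame [-7.6  2.1  0. ] yaw of tool y 21.7 F [0.34 0.59 0.03] t 2.85 w 0.4217683868730557
```

Request:
{"fn": "drive_tool", "kwargs": {"series": [[-8,2,20,0],[0,0,35,0],[0,0,35,0],[0,0,25,0],[0,0,0,0]]}}

```text
t: 3.48
tool_pos: [0.6359, -0.0606, 0.1124]
orientation: [[-0.371, 0.929, -0.008], [0.929, 0.371, 0.002], [0.005, -0.007, -1.0]]
ft_force: [0.3, -0.1, -0.5]
grip_width: 0.422
finger_force: 0.0
```

Run:
```python
from h import *
off(21.68,(.6128,-.0622),-26)
k=cv2.resize(ctrl.read_camera('side')[105:225,230:350,::-1],None,fx=5,fy=5,interpolation=cv2.INTER_CUBIC)
j=cv2.resize(ctrl.read_camera('top')[90:200,230:320,::-1],None,fx=2,fy=5,interpolation=cv2.INTER_CUBIC)
cv2.imwrite('pics/d.png',np.hstack([k[:550],j]))
```

```text
target [ 0.6401 -0.0632] tcp [ 0.6359 -0.0606  0.1124] drill-frame err(mm) [ 2.9 -3.9] tool-frame [-3.9  2.9 -0. ] yaw of tool y 21.75 F [ 0.26 -0.1  -0.47] t 3.475 w 0.42165118003672203
```

View pics/d.png

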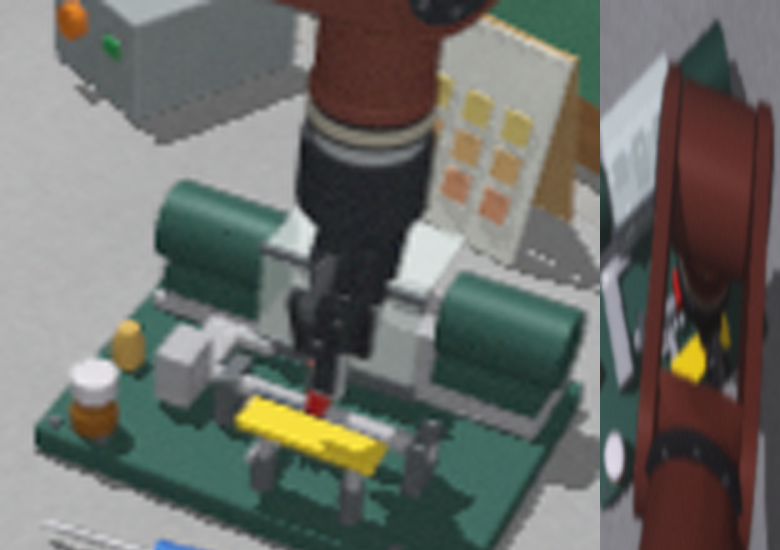

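The fingers hang above the bar and tab, with the near finger at about (320,350) in the crop and shadowing the bar near (345,450). Next I'll let it settle and correct.

Request:
{"fn": "drive_tool", "kwargs": {"series": [[-1,1,0,0],[0,0,5,0],[0,0,5,0],[0,0,0,0],[0,0,0,0]]}}

```text
t: 4.2
tool_pos: [0.6406, -0.0627, 0.1062]
orientation: [[-0.37, 0.929, -0.0], [0.929, 0.37, 0.0], [0.0, -0.0, -1.0]]
ft_force: [0.1, -0.8, -0.2]
grip_width: 0.421
finger_force: 0.0
```

Run:
```python
from h import *
off(21.68,(.6128,-.0622),-26)
```

```text
target [ 0.6401 -0.0632] tcp [ 0.6406 -0.0627  0.1062] drill-frame err(mm) [-0.6 -0.3] tool-frame [-0.3 -0.6  0. ] yaw of tool y 21.71 F [ 0.09 -0.79 -0.16] t 4.2 w 0.4210003099286844
```

Request:
{"fn": "drive_tool", "kwargs": {"series": [[0,0,8,0],[0,0,8,0],[0,0,4,0],[0,0,0,0],[0,0,0,0]]}}

```text
t: 4.82
tool_pos: [0.6408, -0.0627, 0.0864]
orientation: [[-0.37, 0.929, 0.0], [0.929, 0.37, -0.0], [-0.0, 0.0, -1.0]]
ft_force: [-0.7, -0.1, 0.3]
grip_width: 0.427
finger_force: 0.0
```

Request:
{"fn": "drive_tool", "kwargs": {"series": [[0,0,2,0],[0,0,2,0],[0,0,1,0],[0,0,0,0],[0,0,0,0]]}}

```text
t: 5.45
tool_pos: [0.6407, -0.0627, 0.0813]
orientation: [[-0.37, 0.929, 0.0], [0.929, 0.37, -0.0], [-0.0, 0.0, -1.0]]
ft_force: [-0.2, -0.6, -0.1]
grip_width: 0.416
finger_force: 0.0
```

Request:
{"fn": "drive_tool", "kwargs": {"series": [[0,0,2,0],[0,0,1,0],[0,0,0,0],[0,0,0,0]]}}

```text
t: 5.95
tool_pos: [0.6408, -0.0627, 0.0786]
orientation: [[-0.37, 0.929, 0.0], [0.929, 0.37, -0.0], [-0.0, 0.0, -1.0]]
ft_force: [-0.5, -0.1, 3.3]
grip_width: 0.422
finger_force: 1.2
```

Request:
{"fn": "drive_tool", "kwargs": {"series": [[0,0,2,0],[0,0,2,0],[0,0,2,0],[0,0,1,0],[0,0,0,0]]}}

```text
t: 6.58
tool_pos: [0.6408, -0.0627, 0.0715]
orientation: [[-0.37, 0.929, 0.0], [0.929, 0.37, -0.0], [-0.0, 0.0, -1.0]]
ft_force: [-0.3, 0.7, 4.2]
grip_width: 0.424
finger_force: 2.2
```

Request:
{"fn": "drive_tool", "kwargs": {"series": [[0,0,0,0],[0,0,0,0]]}}

```text
t: 6.82
tool_pos: [0.6409, -0.0627, 0.0715]
orientation: [[-0.37, 0.929, 0.0], [0.929, 0.37, -0.0], [-0.0, 0.0, -1.0]]
ft_force: [-0.6, 0.1, 4.9]
grip_width: 0.422
finger_force: 2.2
```

Request:
{"fn": "drive_tool", "kwargs": {"series": [[2,0,0,0],[2,0,0,0],[2,0,0,0],[2,0,0,0],[2,0,0,0]]}}

```text
t: 7.45
tool_pos: [0.6374, -0.0537, 0.0716]
orientation: [[-0.37, 0.929, 0.001], [0.929, 0.37, -0.001], [-0.001, 0.001, -1.0]]
ft_force: [1.9, -4.7, 4.5]
grip_width: 0.417
finger_force: 3.5
```

Request:
{"fn": "drive_tool", "kwargs": {"series": [[2,0,0,0],[2,0,0,0],[2,0,0,0],[2,0,0,0],[2,0,0,0]]}}

```text
t: 8.07
tool_pos: [0.634, -0.045, 0.0716]
orientation: [[-0.37, 0.929, 0.002], [0.929, 0.37, -0.002], [-0.002, 0.001, -1.0]]
ft_force: [2.3, -5.5, 3.5]
grip_width: 0.418
finger_force: 3.5
```

Request:
{"fn": "drive_tool", "kwargs": {"series": [[2,0,0,0],[2,0,0,0],[2,0,0,0],[2,0,0,0],[2,0,0,0]]}}

```text
t: 8.7
tool_pos: [0.6303, -0.0357, 0.0716]
orientation: [[-0.37, 0.929, 0.002], [0.929, 0.37, -0.002], [-0.002, 0.001, -1.0]]
ft_force: [2.7, -5.6, 3.0]
grip_width: 0.42
finger_force: 3.5
```

Request:
{"fn": "drive_tool", "kwargs": {"series": [[2,0,0,0],[2,0,0,0],[1,0,0,0],[0,0,0,0]]}}

```text
t: 9.2
tool_pos: [0.6283, -0.0309, 0.0715]
orientation: [[-0.37, 0.929, 0.002], [0.929, 0.37, -0.002], [-0.002, 0.001, -1.0]]
ft_force: [2.2, -5.2, 3.5]
grip_width: 0.418
finger_force: 3.2
```

Run:
```python
from h import *
off(21.68,(.6128,-.0622),13)
k=cv2.resize(ctrl.read_camera('side')[135:225,240:340,::-1],None,fx=6,fy=6,interpolation=cv2.INTER_CUBIC)
cv2.imwrite('pics/e.png',k)
```

```text
target [ 0.6257 -0.0269] tcp [ 0.6283 -0.0309  0.0715] drill-frame err(mm) [-1.   4.6] tool-frame [ 4.6 -1.  -0. ] yaw of tool y 21.72 F [ 2.24 -5.24  3.5 ] t 9.2 w 0.41798423073794577
```

View pics/e.png

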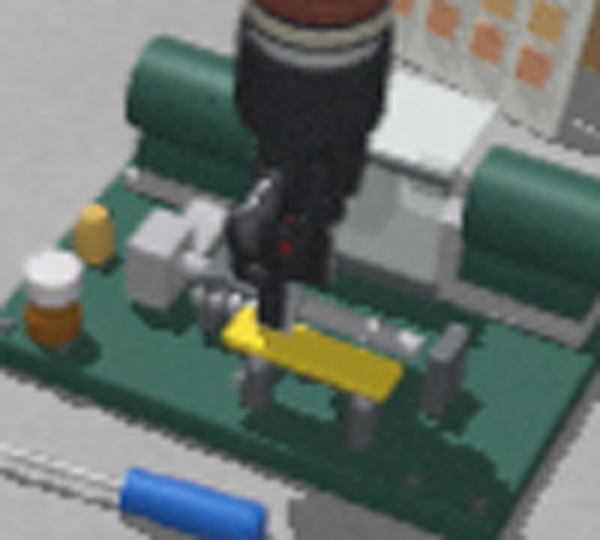

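The near finger holds the bar down at about (272,320), and the bolt is entering the keeper at about (190,262). I'll continue slowly until the force rises.

Request:
{"fn": "drive_tool", "kwargs": {"series": [[1,0,0,0],[1,0,0,0],[1,0,0,0],[0,0,0,0]]}}

```text
t: 9.75
tool_pos: [0.6273, -0.0282, 0.0716]
orientation: [[-0.37, 0.929, 0.002], [0.929, 0.37, -0.002], [-0.002, 0.001, -1.0]]
ft_force: [2.5, -5.4, 3.8]
grip_width: 0.421
finger_force: 3.3
```

Request:
{"fn": "drive_tool", "kwargs": {"series": [[1,0,0,0],[0,0,0,0],[0,0,0,0]]}}

```text
t: 10.12
tool_pos: [0.6269, -0.0272, 0.0716]
orientation: [[-0.37, 0.929, 0.002], [0.929, 0.37, -0.002], [-0.002, 0.001, -1.0]]
ft_force: [2.2, -5.4, 3.4]
grip_width: 0.423
finger_force: 3.3
```

Request:
{"fn": "drive_tool", "kwargs": {"series": [[1,0,0,0],[0,0,0,0],[0,0,0,0]]}}

```text
t: 10.5
tool_pos: [0.6268, -0.0271, 0.0716]
orientation: [[-0.37, 0.929, 0.002], [0.929, 0.37, -0.003], [-0.004, 0.001, -1.0]]
ft_force: [3.2, -8.1, 3.2]
grip_width: 0.42
finger_force: 4.3
```

Request:
{"fn": "drive_tool", "kwargs": {"series": [[1,0,0,0],[0,0,0,0],[0,0,0,0]]}}

```text
t: 10.88
tool_pos: [0.6269, -0.0271, 0.0716]
orientation: [[-0.37, 0.929, 0.003], [0.929, 0.37, -0.004], [-0.005, 0.002, -1.0]]
ft_force: [4.1, -8.7, 1.9]
grip_width: 0.419
finger_force: 5.5
```

It has stopped firmly within 1 mm of the predicted home position. I'll back off the tab with the bar still held down, then lift.

Request:
{"fn": "drive_tool", "kwargs": {"series": [[-2,0,0,0],[-2,0,0,0],[-1,0,0,0],[0,0,0,0]]}}

```text
t: 11.38
tool_pos: [0.6268, -0.0275, 0.0709]
orientation: [[-0.37, 0.929, -0.001], [0.929, 0.37, 0.003], [0.003, -0.0, -1.0]]
ft_force: [2.0, 3.0, 4.7]
grip_width: 0.421
finger_force: 2.3
```

Request:
{"fn": "drive_tool", "kwargs": {"series": [[0,0,-3,0],[0,0,-4,0],[0,0,-5,0],[0,0,-5,0],[0,0,-5,0]]}}

```text
t: 12.0
tool_pos: [0.6267, -0.0296, 0.0931]
orientation: [[-0.37, 0.929, -0.001], [0.929, 0.37, -0.0], [0.0, -0.001, -1.0]]
ft_force: [0.1, -0.4, -0.0]
grip_width: 0.419
finger_force: 0.0
```

Request:
{"fn": "drive_tool", "kwargs": {"series": [[0,0,-20,0],[0,0,-40,0],[0,0,-40,0],[0,0,-20,0],[0,0,0,0]]}}

```text
t: 12.62
tool_pos: [0.6288, -0.0295, 0.216]
orientation: [[-0.37, 0.929, 0.005], [0.929, 0.37, -0.001], [-0.003, 0.004, -1.0]]
ft_force: [-0.5, -0.1, 0.5]
grip_width: 0.42
finger_force: 0.0
```

Request:
{"fn": "drive_tool", "kwargs": {"series": [[-30,-40,0,0],[-30,-40,0,0],[-30,-40,0,0],[-30,-40,0,0],[0,0,0,0]]}}

```text
t: 13.25
tool_pos: [0.5202, -0.2018, 0.2108]
orientation: [[-0.366, 0.931, -0.004], [0.931, 0.366, 0.001], [0.003, -0.004, -1.0]]
ft_force: [0.1, 0.8, 0.6]
grip_width: 0.414
finger_force: 0.0
```

Run:
```python
from h import *
off(21.68,(.6128,-.0622),13)
k=cv2.resize(ctrl.read_camera('side')[135:225,240:340,::-1],None,fx=5,fy=5,interpolation=cv2.INTER_CUBIC)
im=ctrl.read_camera('top');j=cv2.resize(im[110:200,235:295,::-1],None,fx=5,fy=5,interpolation=cv2.INTER_CUBIC)
cv2.imwrite('pics/f.png',np.hstack([k,j]))
im=ctrl.read_camera('top')
for n in('top','side'):
    im=ctrl.read_camera(n)
    for c,z in(('y',.08),('r',.1)):
        ys,xs=np.nonzero(blob(n,im,c));print(n,c,len(xs),xs.mean(),ys.mean(),ray(n,(xs.mean(),ys.mean()),z).round(4))
```

```text
target [ 0.6257 -0.0269] tcp [ 0.5202 -0.2018  0.2108] drill-frame err(mm) [162.6 123.5] tool-frame [124.2 162.1  -0.2] yaw of tool y 21.44 F [0.09 0.83 0.6 ] t 13.25 w 0.41379868908617295
top y 264 280.0681818181818 160.28030303030303 [ 0.6128 -0.0632  0.08  ]
top r 29 260.0689655172414 150.48275862068965 [ 0.642  -0.0018  0.1   ]
side y 158 288.4177215189873 190.63924050632912 [ 0.6025 -0.0569  0.08  ]
side r 67 285.6865671641791 177.53731343283582 [ 0.6206 -0.023   0.1   ]
```

View pics/f.png

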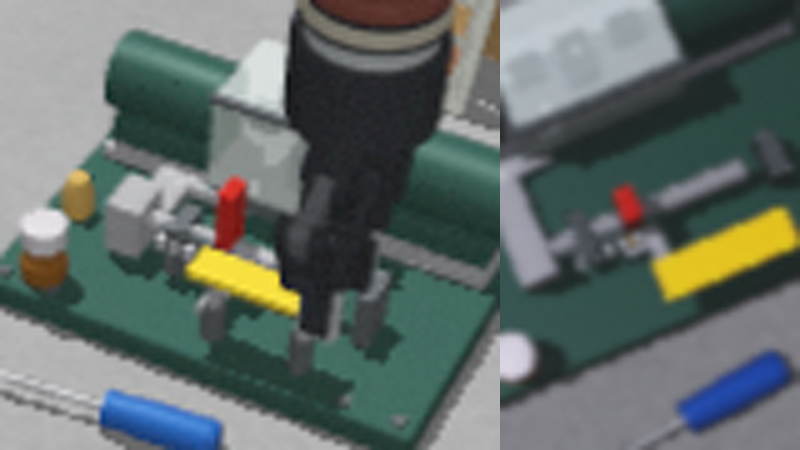

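The tab moved about 28.7 mm, which fits home within measurement error. The gripper still hides part of the bar in the side view, so I'll move clear and compare the bar's height with the start.

Request:
{"fn": "drive_tool", "kwargs": {"series": [[-40,-30,-10,0],[-40,-30,-10,0],[-40,-30,0,0],[0,0,0,0],[0,0,0,0]]}}

```text
t: 14.12
tool_pos: [0.4844, -0.3436, 0.2328]
orientation: [[-0.371, 0.929, -0.0], [0.929, 0.371, 0.001], [0.001, 0.0, -1.0]]
ft_force: [1.0, -0.1, -0.6]
grip_width: 0.417
finger_force: 0.0
```

Run:
```python
from h import *
for n in('side','top'):
    im=ctrl.read_camera(n)
    for c,z in(('y',.08),('r',.1)):
        ys,xs=np.nonzero(blob(n,im,c));print(n,c,len(xs),xs.min(),xs.max(),ys.min(),ys.max(),xs.mean(),ys.mean())
C=np.array([.6128,-.0622])
for z in(.08,.076,.068):print(z,proj('side',np.array([*C,z])))
a=np.radians(21.68);T=np.array([.6524,-.0285,.1]);d=np.array([-np.sin(a),np.cos(a),0])
for u in(0,.0285,.03):print('tab',proj('top',T+u*d),proj('side',T+u*d)-proj('side',T))
```

```text
side y 206 277 306 184 199 291.65533980582524 191.70873786407768
side r 67 283 288 171 184 285.6865671641791 177.46268656716418
top y 264 266 294 152 169 279.9962121212121 160.27651515151516
top r 29 258 262 147 154 260.0689655172414 150.48275862068965
0.08 [292.11158257 190.13500605]
0.076 [292.0186734  191.10854844]
0.068 [291.83400632 193.04356977]
tab [268.67259031 146.85748747] [0. 0.]
tab [260.12768869 150.51287965] [-8.30086887 -2.91595392]
tab [259.67784646 150.70531602] [-8.734284   -3.06820528]
```

The bar is back at its starting height (row 191.7, against 191.6 at the start). The tab sits at the home position.

```bash
python3 -c "from plant import ctrl; print(ctrl.sign_off())"
```

```text
the job is handed in; nothing more can be done
None
```

The job is handed in: the bolt slid about 29 mm until it met its stop in the keeper, the catch bar has sprung back to its starting height, and the arm is clear of everything (about 14 s used).

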